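Capstan-fed measuring slide

TASK

Bring the ring gauge on the carriage centred under the probe tip by turning the spoked capstan, pushing one spoke after another where the guard plate leaves them open. Move the carriage by the capstan only, never by pushing it directly, and leave the two stands and the things lying about alone.

Things in the scene. Friction and masses are not known exactly. Their poses are not given: they have to be found in the camera images.
- slide_base: Measuring slide fixed to the desk, grey base plate 15 mm high. Origin on the desk under the capstan axis; its x points away from the robot to the rail, its y along the rail. The plate spans x -58 to +158 mm, y +-135 mm. Round gearbox under the capstan: radius 44 mm, top 44 mm above the desk.
- guard_edge (a point): Middle of the front top edge of the fixed flat guard plate, at slide_base x 26 mm, 100 mm above the desk. The plate (x 26 to 88 mm, y +-90 mm, 3 mm thick, on posts at x 80, y +-83 mm) covers the rear of the spoke circle: spokes pass under it, fingers cannot reach in from above. In front of it (x below about 15 mm) the spokes are open from above.
- capstan (a joint): Capstan angle (rad), counter-clockwise from above positive, -5.7 to 5.7. Five equal level spokes 72 degrees apart turn with it; at 0 one points along -x of slide_base (to the robot). It stays where it is left; friction about 0.22 N m (4 N at 60 mm). Each rad counter-clockwise drives the carriage 15 mm to +y of slide_base, clockwise to -y; at 0 it is mid-rail.
- capstan_hub (a point): On the capstan axis, at the height of the spokes' centre lines, 80 mm above the desk. Steel hub of radius 20 mm, top at 109 mm; steel spokes 9 mm thick ending in black balls of 16 mm diameter centred 74 mm from the axis (82 mm over all). The gearbox top lies 36 mm below this point.
- carriage: Aluminium carriage 56 x 60 mm, top 80 mm above the desk, on the rail 125 mm beyond the capstan axis. Driven by the capstan; not to be pushed. Its origin is not in it but at desk height, 125 mm short of its middle (slide_base x 0), at the carriage's slide_base y.
- ring_centre (a point): Centre of the top face of the steel ring gauge (47 mm outside, 18 mm high) fixed on the carriage, 98 mm above the desk.
- probe_stand: Fixed stand 175 mm high just behind the rail, towards one end of it (either end), with an arm reaching over the rail and a thin stylus hanging down. Origin under its column, which is 50 mm behind the stylus.
- probe_tip (a point): Lower end of the stylus, a 6 mm ball on a thin rod, 108 mm above the desk, 10 mm above the ring gauge as it passes below.
- spare_stand: Same stand without arm and stylus, towards the other end of the rail; not used.
- hex_key: Loose black hexagon key, 30 x 88 x 6 mm, lying on the slide's base plate left of the gearbox, near the plate's left edge; leave it.
- vee_block: Loose steel vee block 38 x 62 x 42 mm, standing on the desk left of the slide; leave it.
- micrometer: Loose micrometer 59 x 134 x 17 mm, lying right of the slide; leave it.

How it is judged:
At the end, for the whole second after the job is handed in: The ring gauge's centre is under the probe tip within 5 mm (horizontally) and the carriage is at rest (horizontal distance between ring_centre and probe_tip below 0.005 m and linear speed of carriage below 0.005 m/s); the robot touches nothing.
It fails at once if the robot pushes the carriage or the ring gauge on it directly (contact force between any of the fingers, the arm and carriage above 1 N).
It fails at once if the robot leans on a stand (contact force between any of the arm, the fingers and probe_stand above 5 N or contact force between any of the arm, the fingers and spare_stand above 5 N).
It fails at once if a loose thing beside the slide is shifted by more than 30 mm (distance of any of hex_key, vee_block, micrometer from where it was at the start of the episode above 0.03 m).
It also fails if it takes over 58 s, if anything falls off the work surface, if the arm or the gripper's body presses on something with over 40 N, if the wrist force passes 120 N, or if a joint passes its speed limit or range.

ROBOT

A 6-joint arm with a two-finger parallel gripper is mounted at the origin on a cart in front of the work surface, level with it; the furniture and walls round the work are solid. World frame = base frame: x ahead of the robot, y to its left, z up, the work surface at z = 0. Lengths are in m, angles in rad, forces in N, time in s.
With the tool pointing down it reaches from about 0.35 to 0.975 m from the base axis. Payload 4.9 kg.
Tool frame: the origin (TCP) lies on the centre line of the jaws, within the pads' length; the fingertips stand 11 mm ahead of it and the grasp point (between the pads) lies 8 mm behind it (manip.finger_overhang is the distance from the TCP to the fingertips, in m); y points along the fingers, z is the direction in which the jaws open and shut, and the axes are right-handed (so a half turn about y gives the same grasp; the last joint's range is limited). The gripper opens to 85 mm and grips with 20 to 120 N. Pads are 22 mm wide; open, the fingers measure 114 mm over their backs; the gripper's body (76 mm by 85 mm) begins 54 mm behind the grasp point. The pads swing forward as they close: fully open they stand 13 mm farther back than shut.
Start: joints at [-1.39, 0.053, 1.613, -0, 1.476, -0.119], TCP at [0.185, -0.597, 0.242] pointing down, gripper open.
Joint ranges: [-3.01, 3.01], [-1.01, 2.22], [0.06, 2.58], [-1.02, 4.17], [0.09, 2.62], [-3.14, 3.14]. Speed limits (rad/s): [2.57, 2.57, 3.14, 3.14, 3.14, 3.14].

INTERFACE

Orientations are given as a unit quaternion [w, x, y, z].
In Python, from plant import readout, cams, workorder, manip gives the robot as it stands.
- The arm moves only by the tool play_rows, never from a script. Its arguments are lists of equal length, an entry for each row: "slide": the shift along the tool's x, y, z in cm, a list of three; "yaw": the turn about the tool's y in degrees; "grip": the closure, from -1 (fully open) to 1 (shut), so that 0 is half open. In form: {"slide": [[x, y, z], ...], "yaw": [yaw, ...], "grip": [grip, ...]}. A call has 1 to 12 rows; each row shifts and turns the commanded pose from where the row before left it, along the tool's axes as they then stand; what a row does not reach is not made up. A row lasts 1/10 s, in which the tool goes at most 50 mm and 8.59 degrees, less where a joint would pass 70% of its speed; a pose out of reach is approached as far as the arm can. A call with a gripper value outside its range is refused whole. The fingers move at their own pace and stop on an object; the grip force is fixed at half the most. Time passes only in rows, so rows that do not move let the fingers close. It gives the time, the measured TCP pose, the force and the opening at its end, in the units of the state.
- readout.state(): the state, without advancing time (a new reading comes with each control period).
- cams.grab_frame(name): name is "scene" or "side" or "wrist"; returns a dict with "image" (480x640x3 uint8, red, green, blue), "mtx" (3x3 intrinsics, pixels), "R" (3x3) and "t" (3): a world point X has camera coordinates R X + t; the wrist camera has in their place "mount" (4x4, takes a point from camera to tool coordinates, whose origin is the TCP and whose axes are the tool frame's). Camera axes: x right, y down, z forward; pixel columns grow to the right and rows downward; lengths in m; the calibration is good to about 2 mm. A picture is of the moment at which its call begins: read the wrist's pose just before it. There is no depth.
- workorder.job_done(): hands the job in, once; it reports no verdict.
The state is a dict: "time": time; "joint_pos": joint angles; "joint_vel": joint speeds; "joint_efforts": joint torques, N m; "tool_pos": TCP position; "tool_rot": TCP orientation; "contact_force": force on the tool from outside, world axes, zero at the start; "ft_torque": the same for the moment, N m; "gripper_width": opening from 0.0 (shut) to 1.0 (fully open).
Only numpy, scipy, OpenCV 4.12 (cv2) and the standard library are available. Lean on these libraries where they do the work, as an engineer would, in place of code of your own. Each camera call takes 0.05 s, during which the arm holds its last target.

## Working session

There is one attempt and no reset: what is moved stays moved. The work goes in short steps, Python scripts to look and compute and a tool call to move; the robot and the scene stay as the last step left them, time stands still between calls to the robot, and variables do not carry over. Pictures are saved under pics/ and viewed, and the job is handed in when it is done.

Besides the shell and the picture viewer there is one more tool, called after "Call:" as name([rows], argument=value, ...), one row to a line, values as JSON. play_rows: Moves the arm, as the interface text tells. Its arguments: {"type":"object","properties":{"slide":{"type":"array","items":{"type":"array","items":{"type":"number"}}},"yaw":{"type":"array","items":{"type":"number"}},"grip":{"type":"array","items":{"type":"number"}}},"required":["slide","yaw","grip"]}

```bash
ls; mkdir -p pics; python3 - <<'E'
from plant import readout, cams, manip
import cv2
s=readout.state();print(s)
for n in ["scene","side"]:
    f=cams.grab_frame(n);cv2.imwrite(f"pics/{n}0.png",f["image"][:,:,::-1]);print(n,f["mtx"].tolist(),f["R"].tolist(),f["t"].tolist())
E
```

```text
pics
{'time': 0.0, 'joint_pos': array([-1.38999795e+00,  5.33654529e-02,  1.61428775e+00,  4.27604842e-06,
        1.47597283e+00, -1.18995368e-01]), 'joint_vel': array([-0.000342  , -0.000781  , -0.00041453,  0.00085122,  0.00119594,
       -0.00021443]), 'joint_efforts': array([ 4.78802958e-04, -3.93679583e+01, -3.70177925e+01, -2.71463858e-05,
        7.07803789e-03, -9.23131438e-06]), 'tool_pos': array([ 0.18447429, -0.59653702,  0.24106138]), 'tool_rot': array([ 0.10557571, -0.10561712,  0.6998959 , -0.69845868]), 'contact_force': array([-0.03166194,  0.33919743, -0.300808  ]), 'ft_torque': array([ 0.00616967, -0.00614849, -0.01097459]), 'gripper_width': 0.9974527819356904}
scene [[572.7083347270598, 0.0, 324.7494410050583], [0.0, 572.7083347270598, 237.8673944022374], [0.0, 0.0, 1.0]] [[-0.8660699715214418, -0.4999117438666671, 0.0033245711056258853], [-0.21452553931788956, 0.3656306637404301, -0.9057002874644025], [0.45155464498686876, -0.7851130275806918, -0.4239055749973837]] [0.4376546041847252, 0.26877931106405406, 0.5632081448560595]
side [[596.8392650351091, 0.0, 319.49356343238344], [0.0, 596.8392650351091, 244.1298872187551], [0.0, 0.0, 1.0]] [[0.9747207243682375, -0.22342320451850245, 0.0012574457211646378], [-0.1077296908446502, -0.4749042926519853, -0.873418700584796], [0.19573917134179952, 0.8512038442719821, -0.48696836888962786]] [-0.6308747573840234, 0.07281552621267588, 1.3007775398732186]
```

View pics/scene0.png

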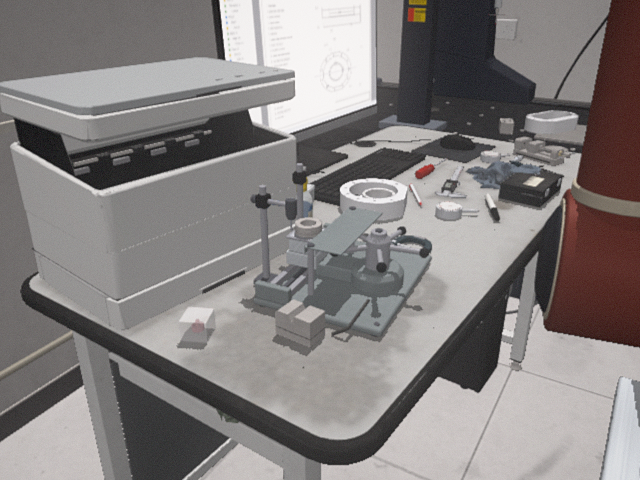

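View pics/side0.png

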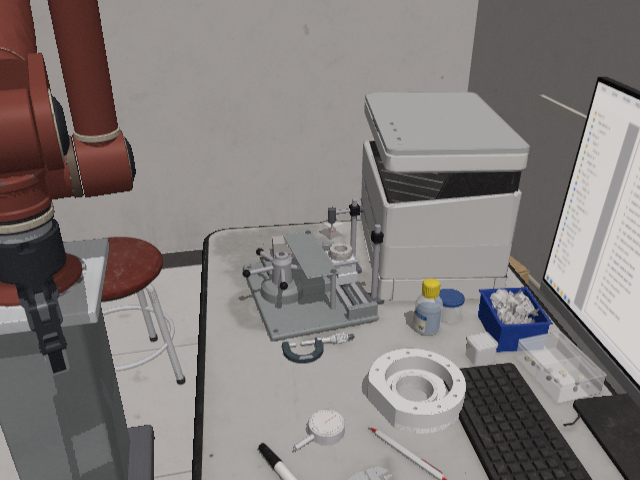

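The scene view has the slide at about (350,270). In the side view it is at about (310,280), with the stylus near (332,215). I'll enlarge both crops.

```bash
python3 - <<'E'
import cv2
a=cv2.imread('pics/scene0.png')[150:350,240:450];cv2.imwrite('pics/sc_z.png',cv2.resize(a,None,fx=3,fy=3,interpolation=2)[:600,:800])
a=cv2.imread('pics/side0.png')[190:370,230:400];cv2.imwrite('pics/si_z.png',cv2.resize(a,None,fx=3.3,fy=3.3,interpolation=2))
E
```

```text
(no output)
```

View pics/sc_z.png

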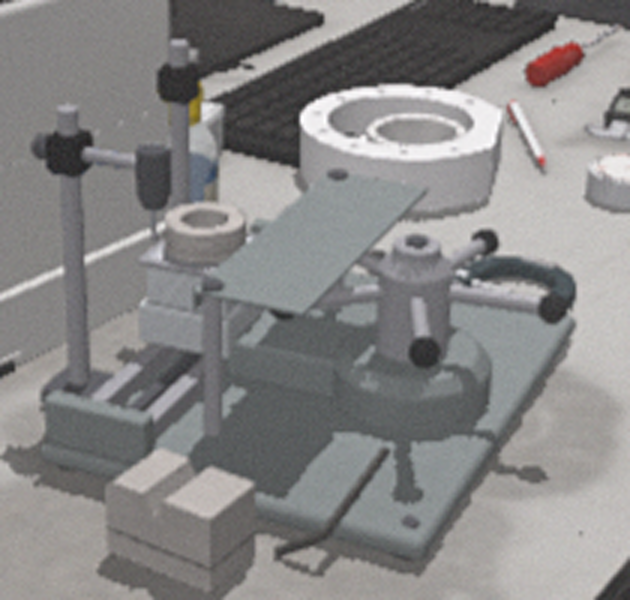

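View pics/si_z.png

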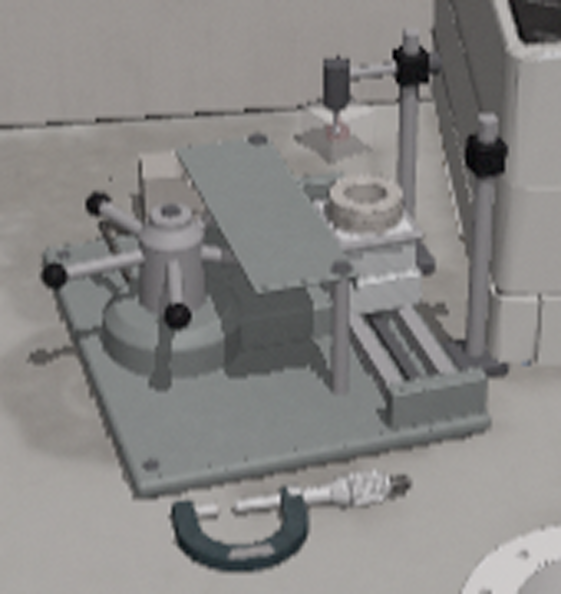

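```bash
cat > h.py <<'E'
import numpy as np,cv2
from plant import readout,cams
def P(f): return f["mtx"]@np.c_[f["R"],f["t"]]
def tri(fa,fb,a,b):
    X=cv2.triangulatePoints(P(fa),P(fb),np.array(a,float).reshape(2,1),np.array(b,float).reshape(2,1));X=(X[:3]/X[3]).ravel()
    e=[np.linalg.norm(proj(f,X)-np.array(p)) for f,p in((fa,a),(fb,b))]
    return X,e
def proj(f,X):
    u=P(f)@np.r_[X,1];return u[:2]/u[2]
def ray(f,p,z):
    d=f["R"].T@np.linalg.inv(f["mtx"])@np.array([p[0],p[1],1.]);c=-f["R"].T@f["t"]
    return c+d*(z-c[2])/d[2]
S=lambda p:(240+p[0]/3,150+p[1]/3)
D=lambda p:(230+p[0]/3.3,190+p[1]/3.3)
E
python3 - <<'E'
from h import *
np.set_printoptions(precision=4,suppress=True)
a=cams.grab_frame("scene");b=cams.grab_frame("side")
for n,p,q,z in [("ballL",(424,351),(98,203),.08),("ballF",(552,305),(55,274),.08),("ballR",(488,241),(178,315),.08),("hubtop",(417,243),(171,211),.109),
 ("ring",(205,220),(366,190),.098),("gL",(211,285),(258,140),.1),("gR",(338,175),(342,268),.1),("baseFR/FL",(420,555),None,.015),("bFR",(572,322),(140,490),.015),("stylusbody",(152,205),(336,107),0),("tip",None,(337,133),.108),("gfL",(305,312),(183,150),.1),("gfR",(425,187),(262,290),.1)]:
    if p and q: print(n,*tri(a,b,S(p),D(q)))
    if z:
        if p: print("   sc",ray(a,S(p),z))
        if q: print("   si",ray(b,D(q),z))
E
```

```text
ballL [ 0.4874 -0.1359  0.0789] [np.float64(0.7234130598524722), np.float64(0.4793260859263112)]
   sc [ 0.4853 -0.1335  0.08  ]
   si [ 0.4882 -0.1369  0.08  ]
ballF [ 0.4507 -0.2155  0.0796] [np.float64(0.7492640710056894), np.float64(0.5581715670072834)]
   sc [ 0.4491 -0.2141  0.08  ]
   si [ 0.4517 -0.2153  0.08  ]
ballR [ 0.5133 -0.2757  0.0793] [np.float64(1.2593253024958697), np.float64(1.0482738148991895)]
   sc [ 0.5101 -0.2727  0.08  ]
   si [ 0.5151 -0.2752  0.08  ]
hubtop [ 0.5233 -0.2008  0.1048] [np.float64(1.0006553061513654), np.float64(0.7416775372004041)]
   sc [ 0.5175 -0.191   0.109 ]
   si [ 0.5237 -0.2066  0.109 ]
ring [ 0.6477 -0.1878  0.096 ] [np.float64(1.200330154491547), np.float64(0.9070491667388442)]
   sc [ 0.6422 -0.1818  0.098 ]
   si [ 0.6487 -0.1889  0.098 ]
gL [ 0.5963 -0.1118  0.0988] [np.float64(0.39819036584236434), np.float64(0.26327163822516164)]
   sc [ 0.5941 -0.109   0.1   ]
   si [ 0.5964 -0.1133  0.1   ]
gR [ 0.6101 -0.2775  0.099 ] [np.float64(0.8146520634458656), np.float64(0.6976068171343134)]
   sc [ 0.6069 -0.2737  0.1   ]
   si [ 0.6111 -0.2777  0.1   ]
   sc [ 0.45   -0.0597  0.015 ]
bFR [ 0.4794 -0.3384  0.0081] [np.float64(0.6570932131872562), np.float64(0.5990009120258775)]
   sc [ 0.4738 -0.3246  0.015 ]
   si [ 0.4794 -0.3466  0.015 ]
stylusbody [ 0.6434 -0.13    0.1264] [np.float64(0.4352021426957034), np.float64(0.3005968383112131)]
   si [ 0.6448 -0.1299  0.108 ]
gfL [ 0.5449 -0.1138  0.0971] [np.float64(2.00123490529954), np.float64(1.3007901218083286)]
   sc [ 0.5382 -0.1063  0.1   ]
   si [ 0.5468 -0.116   0.1   ]
gfR [ 0.5598 -0.2894  0.098 ] [np.float64(1.2186503050263757), np.float64(1.0481380670426372)]
   sc [ 0.555  -0.2829  0.1   ]
   si [ 0.5611 -0.2906  0.1   ]
```

```bash
cat >> h.py <<'E'
AX=np.array([.5235,-.2013]);YAW=np.radians(4.8)
def w(r,deg,z):
    a=np.radians(deg)+YAW; return np.r_[AX+r*np.array([np.cos(a),np.sin(a)]),z]
def Rt(s):
    from scipy.spatial.transform import Rotation as Ro
    q=s["tool_rot"];return Ro.from_quat([q[1],q[2],q[3],q[0]]).as_matrix()
def loc(X):
    d=np.array(X[:2])-AX;c,s=np.cos(YAW),np.sin(YAW);return np.array([c*d[0]+s*d[1],-s*d[0]+c*d[1]])
def plan(pts):
    s=readout.state();R=Rt(s);p=s["tool_pos"];
    for X in pts:
        d=R.T@(X-p)*100;print(np.round(X,4),"cm",np.round(d,2),"n>=",int(np.ceil(np.linalg.norm(d)/5)));p=X
E
python3 - <<'E'
from h import *
s=readout.state();print(Rt(s).round(3))
plan([w(.05,152,.2),w(.05,152,.073)])
E
```

```text
[[-0.955 -0.     0.295]
 [-0.295  0.001 -0.955]
 [-0.    -1.    -0.001]]
[ 0.4775 -0.1816  0.2   ] cm [-40.26   4.2  -31.  ] n>= 11
[ 0.4775 -0.1816  0.073 ] cm [ 0.   12.7   0.02] n>= 3
```

Call:
play_rows([
  [-3.35,0,-2.58],
  [-3.35,0,-2.58],
  [-3.35,0,-2.58],
  [-3.35,0,-2.58],
  [-3.35,0,-2.58],
  [-3.35,0,-2.58],
  [-3.35,0,-2.58],
  [-3.35,0,-2.58],
  [-3.35,0,-2.58],
  [-3.35,0,-2.58],
  [-3.35,0,-2.58],
  [-3.35,0,-2.58],
], yaw=[0,0,0,0,0,0,0,0,0,0,0,0], grip=[1,1,1,1,1,1,1,1,1,1,1,1])

```text
time: 1.4
tool_pos: [0.4779, -0.1809, 0.2423]
tool_rot: [-0.106, 0.106, -0.699, 0.699]
contact_force: [0.8, 0.3, 0.5]
gripper_width: 0.001
```

Call:
play_rows([
  [0,0,0],
  [0,0,0],
  [0,0,0],
  [0,0,0],
], yaw=[0,0,0,0], grip=[1,1,1,1])

```text
time: 1.8
tool_pos: [0.4766, -0.1837, 0.2422]
tool_rot: [-0.105, 0.105, -0.699, 0.699]
contact_force: [0.9, 0.2, -0.8]
gripper_width: -0.001
```

```bash
python3 - <<'E'
from h import *
s=readout.state();print(s["time"],s["tool_pos"],s["gripper_width"],s["contact_force"]);print(Rt(s).round(3))
plan([w(.05,152,.2),w(.05,152,.073)]+[w(.05,x,.073) for x in range(164,272,13)])
for n in ["scene","side","wrist"]:
    f=cams.grab_frame(n)
    im=f["image"][:,:,::-1].copy()
    if n!="wrist": print(n,proj(f,s["tool_pos"]),proj(f,s["tool_pos"]-[0,0,.011]))
    cv2.imwrite(f"pics/{n}1.png",im)
a=cv2.imread('pics/side1.png')[130:330,200:400];cv2.imwrite('pics/si1_z.png',cv2.resize(a,None,fx=3,fy=3,interpolation=2))
E
```

```text
1.8 [ 0.47661537 -0.18365541  0.24222722] -0.0014593982327249367 [ 0.88625569  0.24288411 -0.83602596]
[[-0.956 -0.     0.293]
 [-0.293 -0.    -0.956]
 [ 0.    -1.     0.   ]]
[ 0.4775 -0.1816  0.2   ] cm [-0.15  4.22 -0.17] n>= 1
[ 0.4775 -0.1816  0.073 ] cm [-0.  12.7 -0. ] n>= 3
[ 0.4745 -0.1916  0.073 ] cm [0.59 0.   0.86] n>= 1
[ 0.4735 -0.2029  0.073 ] cm [0.42 0.   1.05] n>= 1
[ 0.4752 -0.2141  0.073 ] cm [0.17 0.   1.12] n>= 1
[ 0.4793 -0.2246  0.073 ] cm [-0.08  0.    1.13] n>= 1
[ 0.4857 -0.234   0.073 ] cm [-0.34 -0.    1.08] n>= 1
[ 0.494  -0.2416  0.073 ] cm [-0.57 -0.    0.98] n>= 1
[ 0.5038 -0.2473  0.073 ] cm [-0.78 -0.    0.82] n>= 1
[ 0.5146 -0.2505  0.073 ] cm [-0.94 -0.    0.63] n>= 1
[ 0.5259 -0.2512  0.073 ] cm [-1.06 -0.    0.4 ] n>= 1
scene [406.81329562 154.04824252] [406.32383918 161.44162726]
side [252.88499753 189.2969189 ] [253.19477506 194.65439481]
```

View pics/si1_z.png

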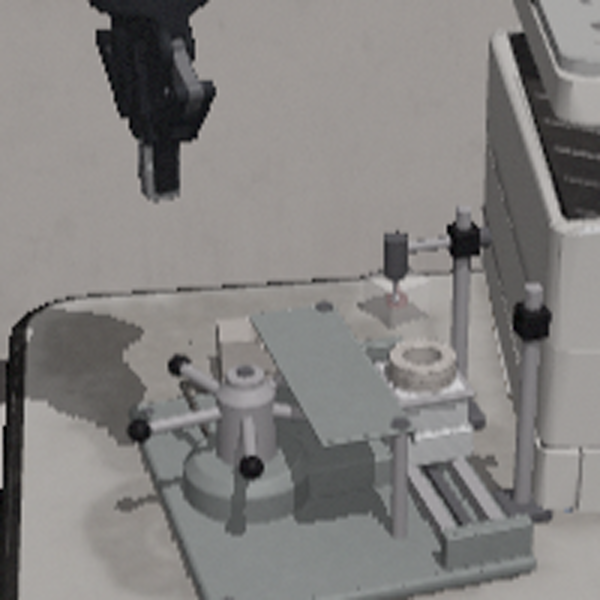

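View pics/wrist1.png

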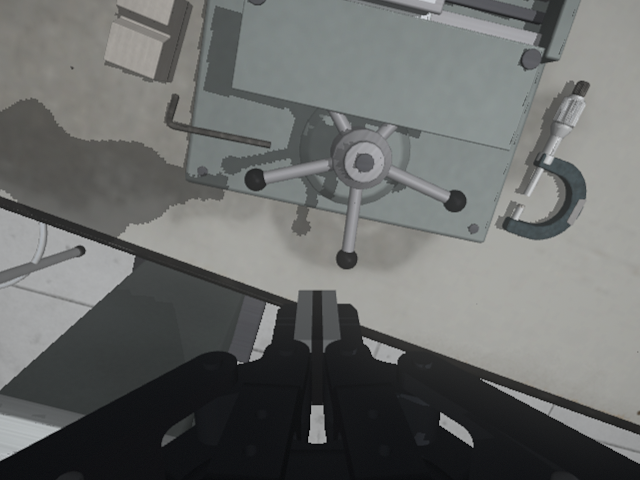

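The predicted fingertip (253,195) matches the picture, and the wrist view shows spokes at left, front and right. I'm going in between the left and front spokes, slightly higher and farther out so the knuckles clear the hub.

```bash
python3 - <<'E'
from h import *
plan([w(.055,150,.2),w(.055,150,.079)]+[w(.055,x,.079) for x in list(range(160,261,10))+[267]])
E
```

```text
[ 0.4737 -0.1779  0.2   ] cm [ 0.12  4.23 -0.62] n>= 1
[ 0.4737 -0.1779  0.079 ] cm [-0.  12.1 -0. ] n>= 3
[ 0.4704 -0.1869  0.079 ] cm [0.58 0.   0.76] n>= 1
[ 0.4687 -0.1963  0.079 ] cm [0.44 0.   0.85] n>= 1
[ 0.4687 -0.2059  0.079 ] cm [0.28 0.   0.92] n>= 1
[ 0.4703 -0.2153  0.079 ] cm [0.12 0.   0.95] n>= 1
[ 0.4736 -0.2244  0.079 ] cm [-0.05  0.    0.96] n>= 1
[ 0.4783 -0.2327  0.079 ] cm [-0.21  0.    0.94] n>= 1
[ 0.4845 -0.2401  0.079 ] cm [-0.37 -0.    0.88] n>= 1
[ 0.4918 -0.2462  0.079 ] cm [-0.52 -0.    0.81] n>= 1
[ 0.5001 -0.2511  0.079 ] cm [-0.65 -0.    0.7 ] n>= 1
[ 0.5091 -0.2544  0.079 ] cm [-0.76 -0.    0.58] n>= 1
[ 0.5185 -0.2561  0.079 ] cm [-0.85 -0.    0.44] n>= 1
[ 0.5252 -0.2563  0.079 ] cm [-0.64 -0.    0.22] n>= 1
```

Call:
play_rows([
  [0.1,3.2,-0.6],
  [0,3.2,0],
  [0,3.2,0],
  [0,3.2,0],
  [0,2.3,0],
  [0,1.2,0],
  [0,0,0],
  [0,0,0],
], yaw=[0,0,0,0,0,0,0,0], grip=[1,1,1,1,1,1,1,1])

```text
time: 2.75
tool_pos: [0.4751, -0.1778, 0.0803]
tool_rot: [-0.106, 0.105, -0.699, 0.7]
contact_force: [1.1, -0.0, 0.9]
gripper_width: 0.004
```

Call:
play_rows([
  [0.58,0,0.76],
  [0.44,0,0.85],
  [0.28,0,0.92],
  [0.12,0,0.95],
], yaw=[0,0,0,0], grip=[1,1,1,1])

```text
time: 3.15
tool_pos: [0.4715, -0.214, 0.0802]
tool_rot: [0.106, -0.105, 0.7, -0.698]
contact_force: [-0.0, 6.6, 3.5]
gripper_width: 0.001
```

```bash
python3 - <<'E'
from h import *
s=readout.state();print(s["time"],s["tool_pos"],loc(s["tool_pos"]),s["contact_force"])
for n in ["wrist","side"]:
    f=cams.grab_frame(n); cv2.imwrite(f"pics/{n}2.png",f["image"][:,:,::-1])
a=cv2.imread('pics/side2.png')[130:330,200:400];cv2.imwrite('pics/si2_z.png',cv2.resize(a,None,fx=3,fy=3,interpolation=2))
E
```

```text
3.15 [ 0.47146768 -0.21399297  0.08015049] [-0.05291195 -0.0082945 ] [-0.0409585   6.60241181  3.45359166]
```

View pics/si2_z.png

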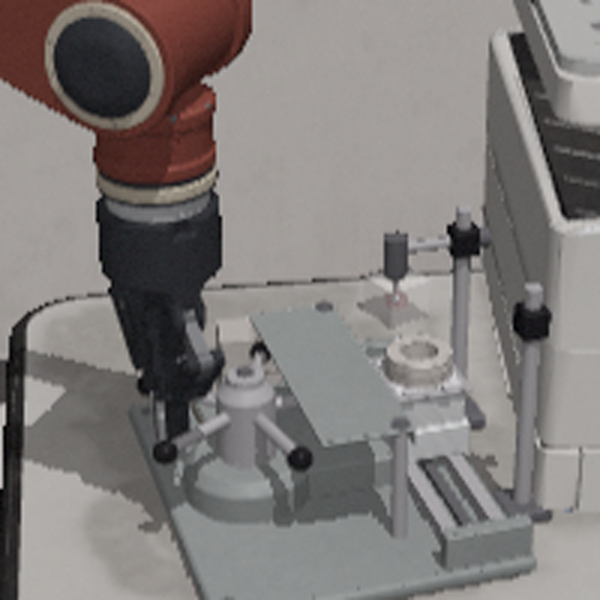

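View pics/wrist2.png

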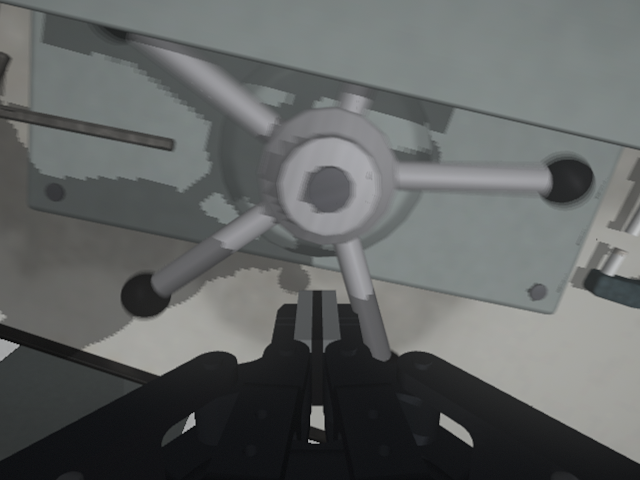

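The front spoke is turning with 6–7 N on the finger, and the carriage is moving to the left. I'll finish the stroke.

Call:
play_rows([
  [-0.05,0,0.96],
  [-0.21,0,0.94],
  [-0.37,0,0.88],
  [-0.52,0,0.81],
  [-0.65,0,0.7],
  [-0.76,0,0.58],
  [-0.5,0,0.27],
  [-0.35,0,0.17],
  [0,0,0],
], yaw=[0,0,0,0,0,0,0,0,0], grip=[1,1,1,1,1,1,1,1,1])

```text
time: 4.15
tool_pos: [0.5181, -0.2553, 0.0783]
tool_rot: [0.104, -0.107, 0.7, -0.699]
contact_force: [-3.6, 0.8, -1.4]
gripper_width: 0.002
```

```bash
python3 - <<'E'
from h import *
s=readout.state();print(s["time"],s["tool_pos"],loc(s["tool_pos"]),s["contact_force"])
for n in ["wrist","side","scene"]:
    f=cams.grab_frame(n); cv2.imwrite(f"pics/{n}3.png",f["image"][:,:,::-1])
a=cv2.imread('pics/side3.png')[130:330,200:400];b=cv2.imread('pics/scene3.png')[150:350,240:440];cv2.imwrite('pics/si3_z.png',cv2.resize(cv2.hconcat([a,b]),None,fx=2,fy=2,interpolation=2))
E
```

```text
4.15 [ 0.51813334 -0.25533155  0.07833904] [-0.00986908 -0.05339298] [-3.56672735  0.76754699 -1.39224815]
```

View pics/si3_z.png

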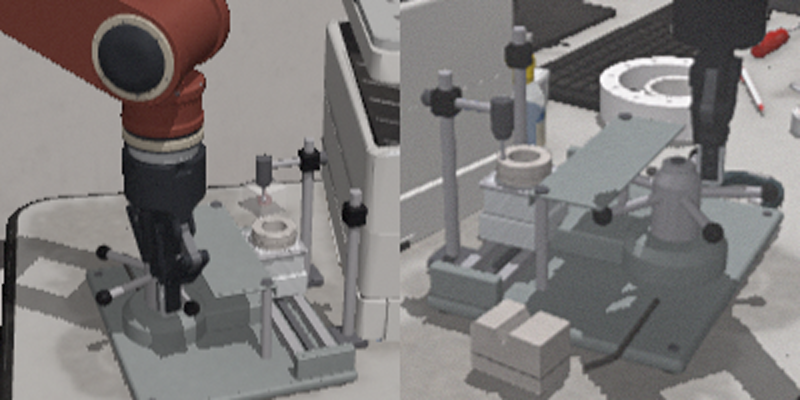

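View pics/wrist3.png

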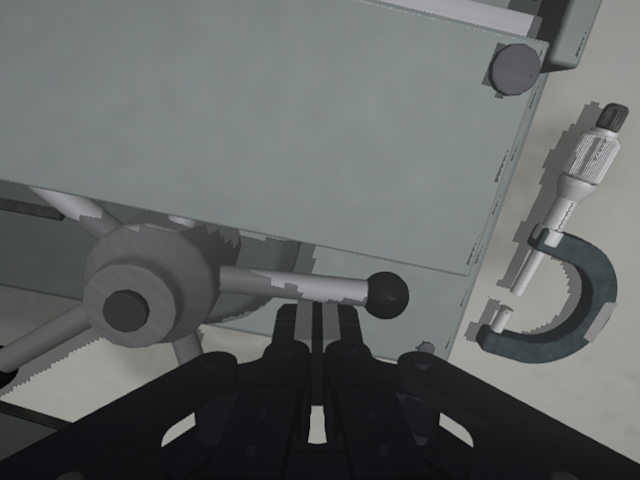

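```bash
python3 - <<'E'
from h import *
a=cams.grab_frame("scene");b=cams.grab_frame("side")
for nm,f,p in [("si",b,(251.5,256)),("si",b,(252,278.5)),("si",b,(296,284)),("sc",a,(341.5,257.5)),("sc",a,(396.5,266))]:
    d=loc(ray(f,p,.08));print(nm,np.hypot(*d),np.degrees(np.arctan2(d[1],d[0]))%360)
X,e=tri(a,b,(240+124/2,150+158/2),(200+275/2,130+230/2));print("ring",X,e,loc(X))
E
```

```text
si 0.07360601600697361 132.6678479633537
si 0.07362719921923809 204.56891836945917
si 0.07543129744936845 276.5048684183846
sc 0.07579990661613567 63.60126612220468
sc 0.07770644632971486 131.72786618363625
ring [ 0.64659501 -0.1679464   0.09244051] [np.float64(0.3468396218624414), np.float64(0.2545798017026039)] [0.12545425 0.0229363 ]
```

```bash
python3 - <<'E'
from h import *
print(Rt(readout.state()).round(3))
plan([w(.055,253,.078),w(.055,253,.17),w(.055,101,.17),w(.055,101,.079)]+[w(.055,x,.079) for x in list(range(111,255,11))])
E
```

```text
[[-0.955 -0.001  0.295]
 [-0.295 -0.    -0.955]
 [ 0.001 -1.    -0.   ]]
[ 0.5119 -0.2551  0.078 ] cm [ 0.64  0.09 -0.23] n>= 1
[ 0.5119 -0.2551  0.17  ] cm [ 0.01 -9.2  -0.  ] n>= 2
[ 0.5085 -0.1484  0.17  ] cm [ -2.83  -0.   -10.29] n>= 3
[ 0.5085 -0.1484  0.079 ] cm [-0.01  9.1   0.  ] n>= 2
[ 0.4996 -0.1518  0.079 ] cm [0.96 0.   0.06] n>= 1
[ 0.4906 -0.1573  0.079 ] cm [1.02 0.   0.26] n>= 1
[ 0.4828 -0.1644  0.079 ] cm [0.95 0.   0.45] n>= 1
[ 0.4765 -0.1728  0.079 ] cm [0.85 0.   0.62] n>= 1
[ 0.4719 -0.1823  0.079 ] cm [0.72 0.   0.77] n>= 1
[ 0.4692 -0.1925  0.079 ] cm [0.56 0.   0.9 ] n>= 1
[ 0.4685 -0.203   0.079 ] cm [0.38 0.   0.99] n>= 1
[ 0.4699 -0.2135  0.079 ] cm [ 0.18 -0.    1.04] n>= 1
[ 0.4732 -0.2235  0.079 ] cm [-0.02 -0.    1.05] n>= 1
[ 0.4783 -0.2327  0.079 ] cm [-0.22 -0.    1.03] n>= 1
[ 0.4852 -0.2407  0.079 ] cm [-0.41 -0.    0.97] n>= 1
[ 0.4934 -0.2473  0.079 ] cm [-0.59 -0.    0.87] n>= 1
[ 0.5027 -0.2522  0.079 ] cm [-0.75 -0.    0.74] n>= 1
[ 0.5128 -0.2553  0.079 ] cm [-0.88 -0.    0.59] n>= 1
```

Call:
play_rows([
  [0.64,0,-0.2],
  [0,-3,0],
  [0,-3.2,0],
  [0,-3,0],
  [0,0,0],
  [-0.7,0,-2.6],
  [-0.7,0,-2.6],
  [-0.7,0,-2.6],
  [-0.73,0,-2.5],
  [0,0,0],
  [0,0,0],
], yaw=[0,0,0,0,0,0,0,0,0,0,0], grip=[1,1,1,1,1,1,1,1,1,1,1])

```text
time: 5.5
tool_pos: [0.5098, -0.1485, 0.1717]
tool_rot: [-0.107, 0.105, -0.699, 0.7]
contact_force: [0.7, 0.9, -0.5]
gripper_width: -0.001
```

```bash
python3 - <<'E'
from h import *
s=readout.state();d=loc(s["tool_pos"]);print(s["time"],s["tool_pos"],d,np.hypot(*d),s["contact_force"])
for n in ["wrist"]:
    f=cams.grab_frame(n); cv2.imwrite(f"pics/{n}4.png",f["image"][:,:,::-1])
E
```

```text
5.5 [ 0.50978202 -0.14847353  0.17168785] [-0.00924947  0.05378909] 0.05457855552870263 [ 0.66450965  0.9049145  -0.49764749]
```

View pics/wrist4.png

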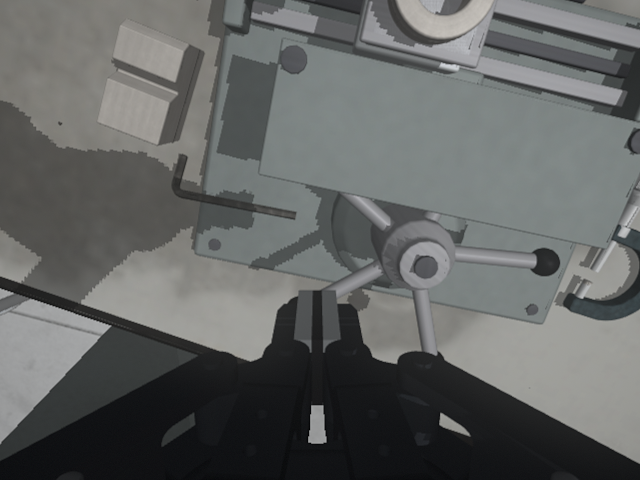

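Worked out at spoke height, the finger at 100° sits between the spokes at 60° and 132° with about 7 mm to spare or more. I'm going down.

Call:
play_rows([
  [0,2,0],
  [0,2.6,0],
  [0,2.5,0],
  [0,2,0],
  [0,0,0],
  [0,0,0],
], yaw=[0,0,0,0,0,0], grip=[1,1,1,1,1,1])

```text
time: 6.15
tool_pos: [0.5095, -0.1493, 0.0805]
tool_rot: [-0.105, 0.105, -0.699, 0.699]
contact_force: [0.3, 0.3, 1.0]
gripper_width: -0.0
```

Call:
play_rows([
  [0.96,0,0.06],
  [1.02,0,0.26],
  [0.95,0,0.45],
  [0.85,0,0.62],
  [0.72,0,0.77],
  [0.56,0,0.9],
  [0.38,0,0.99],
  [0.18,0,1.04],
  [0,0,1.05],
  [-0.22,0,1.03],
], yaw=[0,0,0,0,0,0,0,0,0,0], grip=[1,1,1,1,1,1,1,1,1,1])

```text
time: 7.15
tool_pos: [0.4782, -0.232, 0.0812]
tool_rot: [0.105, -0.106, 0.7, -0.698]
contact_force: [-1.8, 5.5, 2.4]
gripper_width: -0.003
```

```bash
python3 - <<'E'
from h import *
s=readout.state();d=loc(s["tool_pos"]);print(s["time"],s["tool_pos"],d,np.hypot(*d),np.degrees(np.arctan2(d[1],d[0]))%360,s["contact_force"])
for n in ["wrist","side","scene"]:
    f=cams.grab_frame(n); cv2.imwrite(f"pics/{n}5.png",f["image"][:,:,::-1])
a=cv2.imread('pics/side5.png')[130:330,200:400];b=cv2.imread('pics/scene5.png')[150:350,240:440];cv2.imwrite('pics/si5_z.png',cv2.resize(cv2.hconcat([a,b]),None,fx=2,fy=2,interpolation=2))
E
```

```text
7.15 [ 0.47820012 -0.23195354  0.081209  ] [-0.04770603 -0.02675544] 0.05469660647786225 209.28543759009753 [-1.83759762  5.48281118  2.44157813]
```

View pics/si5_z.png

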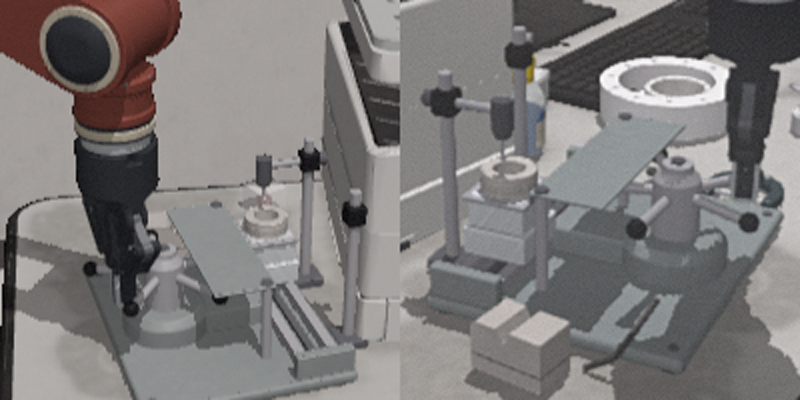

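```bash
python3 - <<'E'
from h import *
a=cams.grab_frame("scene");b=cams.grab_frame("side")
for nm,f,p in [("si",b,(246,264.5)),("si",b,(265.5,284.5)),("si",b,(310,278.5)),("sc",a,(240+235/2,150+228/2)),("sc",a,(240+349/2,150+222/2))]:
    d=loc(ray(f,p,.08));print(nm,np.hypot(*d),np.degrees(np.arctan2(d[1],d[0]))%360)
X,e=tri(a,b,(240+109/2,150+169/2),(200+267/2,130+217/2));print("ring",X,e,loc(X))
for f,p in((a,(240+109/2,150+169/2)),(b,(200+267/2,130+217/2))):print(loc(ray(f,p,.098)))
E
```

```text
si 0.07168732880510975 160.19914201602157
si 0.07555833843607578 231.51165848954278
si 0.07555279243638906 301.5465216396541
sc 0.07727316472814284 87.52023680585133
sc 0.07752763691191948 156.6868350509445
ring [ 0.6444822  -0.14136368  0.09370607] [np.float64(0.5439025307788388), np.float64(0.38307110999079513)] [0.12557324 0.04960259]
[0.11988267 0.05877825]
[0.12390504 0.04311848]
```

```bash
python3 - <<'E'
from h import *
plan([w(.055,x,.081) for x in [211,219,227,235,241]])
E
```

```text
[ 0.4789 -0.2335  0.081 ] cm [-0.03 -0.01  0.03] n>= 1
[ 0.4838 -0.2394  0.081 ] cm [-0.3   0.    0.71] n>= 1
[ 0.4895 -0.2445  0.081 ] cm [-0.39  0.    0.66] n>= 1
[ 0.4958 -0.2488  0.081 ] cm [-0.48  0.    0.6 ] n>= 1
[ 0.501  -0.2515  0.081 ] cm [-0.41  0.    0.4 ] n>= 1
```

Call:
play_rows([
  [-0.3,0,0.7],
  [-0.39,0,0.66],
  [-0.48,0,0.6],
  [-0.41,0,0.4],
  [0,0,0],
  [0,0,0],
], yaw=[0,0,0,0,0,0], grip=[1,1,1,1,1,1])

```text
time: 8.0
tool_pos: [0.5004, -0.2504, 0.0798]
tool_rot: [0.105, -0.106, 0.699, -0.699]
contact_force: [-1.6, 1.7, -1.8]
gripper_width: -0.003
```

```bash
python3 - <<'E'
from h import *
s=readout.state();d=loc(s["tool_pos"]);print(s["time"],s["tool_pos"],np.hypot(*d),np.degrees(np.arctan2(d[1],d[0]))%360,s["contact_force"])
for n in ["side","scene"]:
    f=cams.grab_frame(n); cv2.imwrite(f"pics/{n}6.png",f["image"][:,:,::-1])
a=cv2.imread('pics/side6.png')[190:290,300:380];b=cv2.imread('pics/scene6.png')[190:290,250:330];cv2.imwrite('pics/si6_z.png',cv2.resize(cv2.hconcat([a,b]),None,fx=5,fy=5,interpolation=2))
a=cv2.imread('pics/side6.png')[230:310,220:320];b=cv2.imread('pics/scene6.png')[230:310,320:420];cv2.imwrite('pics/si6_b.png',cv2.resize(cv2.hconcat([a,b]),None,fx=4,fy=4,interpolation=2))
E
```

```text
8.0 [ 0.50042422 -0.25040039  0.07975914] 0.054252555466623754 240.02781651936073 [-1.58476751  1.69662099 -1.77980154]
```

View pics/si6_z.png

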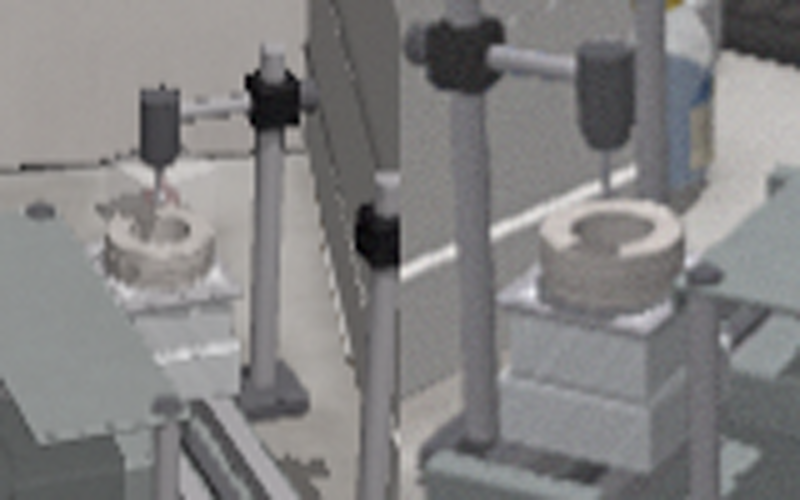

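View pics/si6_b.png

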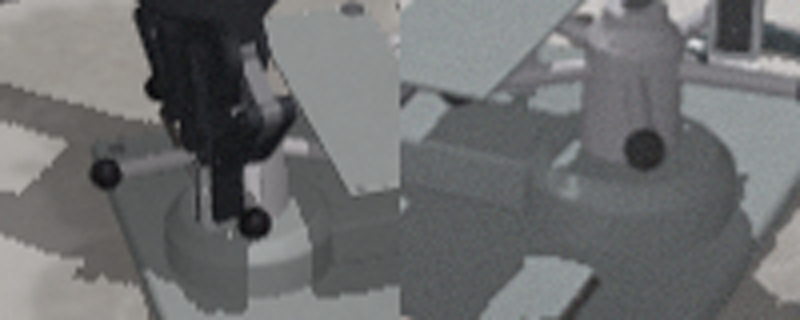

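```bash
python3 - <<'E'
import cv2
a=cv2.imread('pics/side6.png')[218:252,316:350];b=cv2.imread('pics/scene6.png')[212:246,355-0-100:389-100]
b=cv2.imread('pics/scene6.png')[215:249,274:308]
cv2.imwrite('pics/t6.png',cv2.resize(cv2.hconcat([a,b]),None,fx=11,fy=11,interpolation=0))
E
```

```text
(no output)
```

View pics/t6.png

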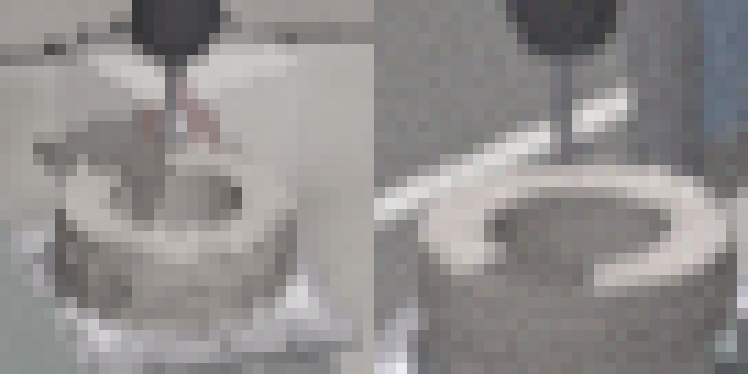

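```bash
python3 - <<'E'
from h import *
np.set_printoptions(precision=4,suppress=True)
a=cams.grab_frame("scene");b=cams.grab_frame("side")
for nm,f,t,r in [("side",b,(332.2,229.4),(332.2,235.9)),("scene",a,(291.5,229.1),(292.3,235.7))]:
    print(nm,"tip",loc(ray(f,t,.108)),"ring",loc(ray(f,r,.098)),"diff",loc(ray(f,t,.108))-loc(ray(f,r,.098)))
print(tri(a,b,(291.5,229.1),(332.2,229.4)),loc(tri(a,b,(291.5,229.1),(332.2,229.4))[0]))
print(tri(a,b,(292.3,235.7),(332.2,235.9)),loc(tri(a,b,(292.3,235.7),(332.2,235.9))[0]))
for nm,f,p in [("si",b,(220+106/4,230+174/4)),("si",b,(220+255/4,230+221/4)),("sc",a,(320+243/4,230+149/4))]:
    d=loc(ray(f,p,.08));print(nm,np.hypot(*d),np.degrees(np.arctan2(d[1],d[0]))%360)
E
```

```text
side tip [0.1283 0.0648] ring [0.125  0.0548] diff [0.0033 0.01  ]
scene tip [0.1234 0.0618] ring [0.1209 0.0643] diff [ 0.0025 -0.0025]
(array([ 0.6435, -0.13  ,  0.1088]), [np.float64(1.3063764735074161), np.float64(0.9023053031921652)]) [0.1256 0.061 ]
(array([ 0.6435, -0.133 ,  0.0954]), [np.float64(0.7504376581263935), np.float64(0.5214558522358699)]) [0.1253 0.0581]
si 0.07399236580883421 187.38659138983067
si 0.07360218882374296 258.46481573265027
sc 0.07863698750682392 113.87990055890059
```

```bash
python3 - <<'E'
from h import *
plan([w(.0545,x,.08) for x in [240,246,251.5]]+[w(.055,242,.08)])
E
```

```text
[ 0.5003 -0.2506  0.08  ] cm [ 0.02 -0.   -0.  ] n>= 1
[ 0.5056 -0.2528  0.08  ] cm [-0.44 -0.    0.36] n>= 1
[ 0.5106 -0.2542  0.08  ] cm [-0.44 -0.    0.29] n>= 1
[ 0.5018 -0.2519  0.08  ] cm [ 0.77  0.   -0.49] n>= 1
```

Call:
play_rows([
  [-0.22,0,0.18],
  [-0.22,0,0.18],
  [-0.22,0,0.15],
  [-0.22,0,0.14],
  [0,0,0],
  [0,0,0],
  [0,0,0],
], yaw=[0,0,0,0,0,0,0], grip=[1,1,1,1,1,1,1])

```text
time: 8.9
tool_pos: [0.5111, -0.2544, 0.0801]
tool_rot: [0.105, -0.106, 0.699, -0.699]
contact_force: [-3.5, 1.4, -2.9]
gripper_width: 0.002
```

```bash
python3 - <<'E'
from h import *
s=readout.state();d=loc(s["tool_pos"]);print(s["time"],s["tool_pos"],np.hypot(*d),np.degrees(np.arctan2(d[1],d[0]))%360,s["contact_force"])
for n in ["side","scene"]:
    f=cams.grab_frame(n); cv2.imwrite(f"pics/{n}7.png",f["image"][:,:,::-1])
a=cv2.imread('pics/side7.png')[218:252,316:350]
b=cv2.imread('pics/scene7.png')[215:249,274:308]
cv2.imwrite('pics/t7.png',cv2.resize(cv2.hconcat([a,b]),None,fx=11,fy=11,interpolation=0))
a=cv2.imread('pics/side7.png')[230:310,220:320];b=cv2.imread('pics/scene7.png')[230:310,320:420];cv2.imwrite('pics/si7_b.png',cv2.resize(cv2.hconcat([a,b]),None,fx=4,fy=4,interpolation=2))
E
```

```text
8.9 [ 0.51107792 -0.25444737  0.08012302] 0.05457976336104497 252.04448453866792 [-3.53554261  1.40095447 -2.85653299]
```

View pics/t7.png

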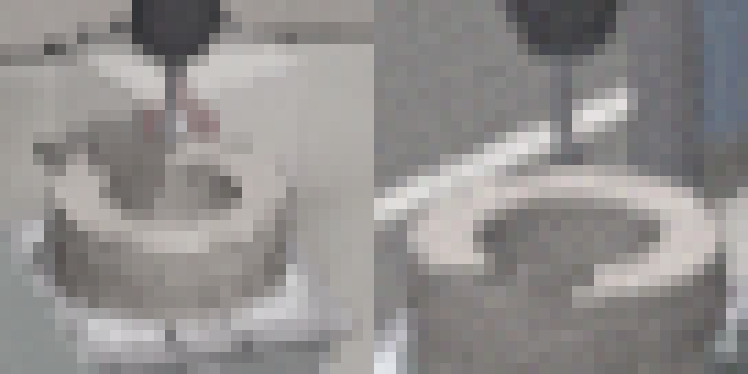

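View pics/si7_b.png

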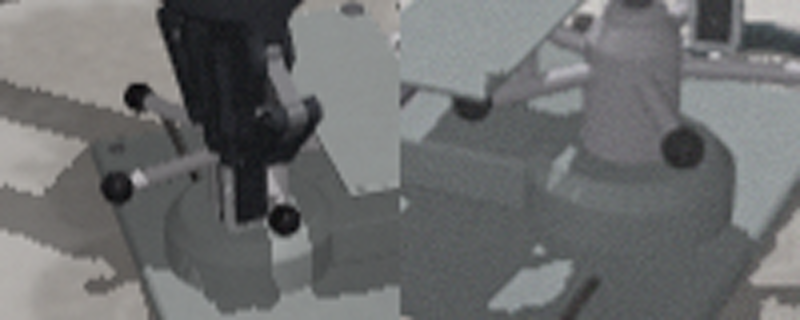

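```bash
python3 - <<'E'
from h import *
np.set_printoptions(precision=4,suppress=True)
a=cams.grab_frame("scene");b=cams.grab_frame("side")
for nm,f,p in [("si",b,(220+138/4,230+97/4)),("si",b,(220+118/4,230+187/4)),("si",b,(220+285/4,230+218/4)),("sc",a,(320+283/4,230+147/4))]:
    d=loc(ray(f,p,.08));print(nm,np.hypot(*d),np.degrees(np.arctan2(d[1],d[0]))%360)
r=tri(a,b,(274+(564.5-374)/11,215+231/11),(316+171/11,218+196/11));print(r,loc(r[0]))
# horizontal-only expectation: project ring at tip location
c=np.cos(YAW);s=np.sin(YAW)
for y in(.058,.061,.064):
    X=np.r_[AX+np.array([c*.1253-s*y,s*.1253+c*y]),.098]
    print(y,"side",(proj(b,X)-[316,218])*11,"scene",(proj(a,X)-[274,215])*11+[374,0])
    X[2]=.108;print(y,"TIP side",(proj(b,X)-[316,218])*11,"scene",(proj(a,X)-[274,215])*11+[374,0])
E
```

```text
si 0.07294033758693952 125.63011526484145
si 0.07390385609269584 198.09765278116421
si 0.07389904405683115 269.6061374144287
sc 0.07807124984163502 124.97293866739568
(array([ 0.6432, -0.1308,  0.0951]), [np.float64(0.199772541373722), np.float64(0.13844092676228575)]) [0.1252 0.0602]
0.058 side [174.3603 189.2282] scene [569.0759 205.7455]
0.058 TIP side [174.9507 143.3726] scene [567.6182 143.0001]
0.061 side [169.3687 182.2123] scene [559.2984 213.5254]
0.061 TIP side [169.9388 136.4202] scene [557.7912 150.6466]
0.064 side [164.3968 175.2239] scene [549.4681 221.3473]
0.064 TIP side [164.9466 129.4952] scene [547.911  158.3346]
```

The capstan angle (4.08 rad gives y 61.2 mm) and the triangulated ring (60.2 mm) and tip (61.0 mm) agree within 1 mm. The column offsets in the two views suggest the ring is 1–2 mm past the tip. I'll back off, lift clear, and re-measure with an unobstructed view.

Call:
play_rows([
  [0.4,0,-0.25],
  [0.37,0,-0.25],
  [0,0,0],
  [0,-3,0],
  [0,-4,0],
  [0,-4,0],
  [0,-3,0],
  [0,0,0],
  [0,0,0],
  [0,0,0],
], yaw=[0,0,0,0,0,0,0,0,0,0], grip=[1,1,1,1,1,1,1,1,1,1])

```text
time: 10.1
tool_pos: [0.502, -0.2515, 0.2189]
tool_rot: [0.105, -0.106, 0.7, -0.699]
contact_force: [0.1, -0.0, -0.7]
gripper_width: -0.003
```

```bash
python3 - <<'E'
from h import *
s=readout.state();np.savez('w8.npz',R=Rt(s),p=s["tool_pos"]);print(s["time"],s["tool_pos"],s["contact_force"])
f=cams.grab_frame("wrist");cv2.imwrite("pics/wrist8.png",f["image"][:,:,::-1]);np.savez('w8.npz',R=Rt(s),p=s["tool_pos"],m=f["mount"],k=f["mtx"])
out=[]
for n,y0,x0 in [("side",218,316),("scene",215,274)]:
    ims=[cams.grab_frame(n)["image"][:,:,::-1].astype(float) for _ in range(8)]
    im=np.mean(ims,0);np.save(f"{n}8.npy",im);im=im.astype(np.uint8);cv2.imwrite(f"pics/{n}8.png",im)
    out.append(cv2.resize(im[y0:y0+34,x0:x0+34],None,fx=11,fy=11,interpolation=cv2.INTER_CUBIC))
cv2.imwrite('pics/t8.png',cv2.hconcat(out))
E
```

```text
10.1 [ 0.50199752 -0.2515342   0.21888595] [ 0.09896399 -0.02103367 -0.72159596]
```

View pics/t8.png

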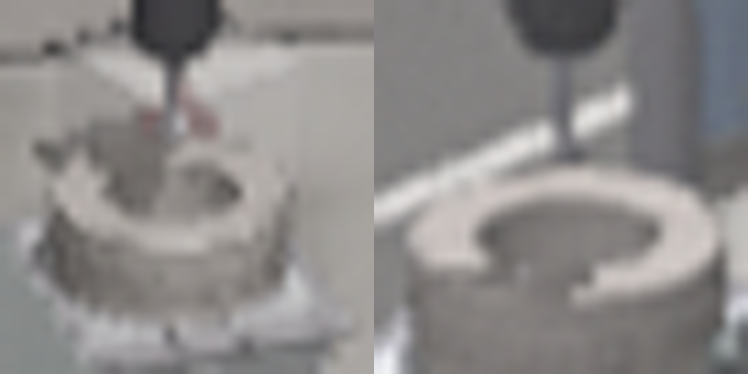

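View pics/wrist8.png

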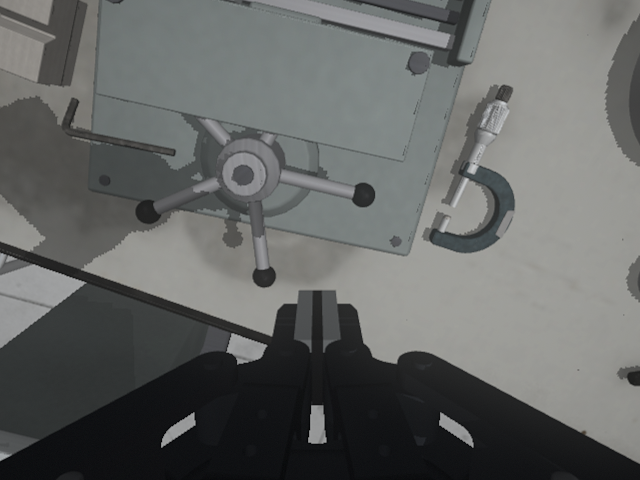

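```bash
python3 - <<'E'
from h import *
W=np.load('w8.npz');print(W['m'].round(4).tolist())
R,p,m,k=[W[x] for x in 'Rpmk']
ax=(R@m[:3,:3]);print("cam pos",R@m[:3,3]+p,"fwd",ax[:,2],"right",ax[:,0])
r=.06
plan([w(.06,100,.28)])
E
```

```text
[[0.0004, 0.9572, 0.2893, -0.0732], [0.0008, -0.2893, 0.9572, -0.1323], [1.0, -0.0002, -0.0009, 0.0009], [0.0, 0.0, 0.0, 1.0]]
cam pos [ 0.5724291  -0.23092838  0.35110594] fwd [-0.27805734 -0.08357817 -0.95692153] right [ 0.29494382 -0.95551195 -0.0022482 ]
[ 0.5082 -0.1433  0.28  ] cm [ -3.75  -5.97 -10.21] n>= 3
```

Call:
play_rows([
  [0,-2,0],
  [-0.75,-2,-2],
  [-1,-2,-2.7],
  [-1,0,-2.8],
  [-1,0,-2.7],
  [0,0,0],
  [0,0,0],
  [0,0,0],
  [0,0,0],
], yaw=[0,0,0,0,0,0,0,0,0], grip=[1,1,1,1,1,1,1,1,1])

```text
time: 11.85
tool_pos: [0.5081, -0.1442, 0.2801]
tool_rot: [0.105, -0.105, 0.699, -0.699]
contact_force: [-0.3, -0.2, 0.4]
gripper_width: -0.003
```

```bash
python3 - <<'E'
from h import *
s=readout.state();print(s["time"],s["tool_pos"],np.abs(s["joint_vel"]).max())
f=cams.grab_frame("wrist");im=np.mean([cams.grab_frame("wrist")["image"].astype(float) for _ in range(6)],0).astype(np.uint8)[:,:,::-1]
cv2.imwrite("pics/wrist9.png",im);np.savez('w9.npz',R=Rt(s),p=s["tool_pos"],m=f["mount"],k=f["mtx"])
E
```

```text
11.85 [ 0.50812342 -0.14420148  0.2800923 ] 0.001777644673967395
```

View pics/wrist9.png

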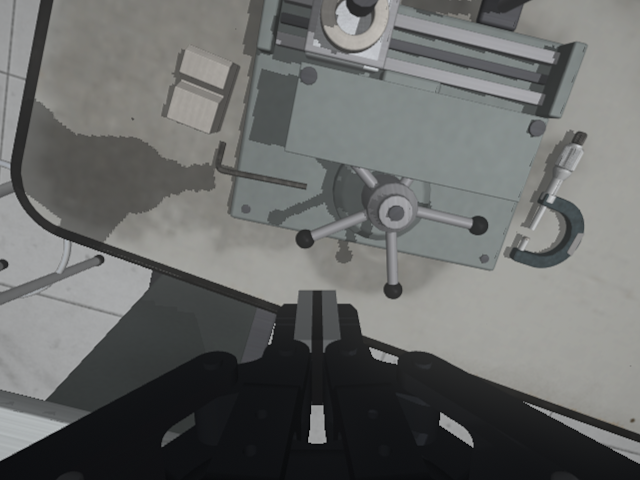

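Call:
play_rows([
  [-2,0,0],
  [-2,0,0],
  [-1.5,0,0],
  [0,0,0],
  [0,0,0],
  [0,0,0],
  [0,0,0],
], yaw=[0,0,0,0,0,0,0], grip=[1,1,1,1,1,1,1])

```text
time: 12.9
tool_pos: [0.5603, -0.1274, 0.2804]
tool_rot: [-0.105, 0.105, -0.699, 0.699]
contact_force: [0.0, 0.5, -0.4]
gripper_width: 0.002
```

```bash
python3 - <<'E'
from h import *
s=readout.state();print(s["time"],s["tool_pos"],np.abs(s["joint_vel"]).max())
f=cams.grab_frame("wrist");im=np.mean([cams.grab_frame("wrist")["image"].astype(float) for _ in range(6)],0).astype(np.uint8)[:,:,::-1]
cv2.imwrite("pics/wrist10.png",im);np.savez('w10.npz',R=Rt(s),p=s["tool_pos"],m=f["mount"],k=f["mtx"])
cv2.imwrite("pics/w10z.png",cv2.resize(im[0:110,280:430],None,fx=5,fy=5,interpolation=2))
E
```

```text
12.9 [ 0.56028722 -0.12736223  0.28040687] 0.0016766436241263615
```

View pics/w10z.png

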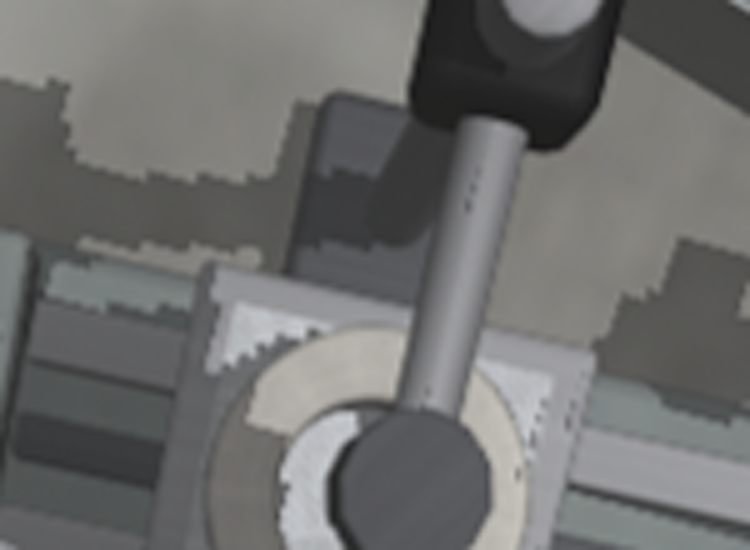

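```bash
python3 - <<'E'
from h import *
im=cv2.imread("pics/wrist10.png");cv2.imwrite("pics/w10y.png",cv2.resize(im[55:155,300:410],None,fx=6,fy=6,interpolation=2))
a=cams.grab_frame("scene");b=cams.grab_frame("side")
print(tri(a,b,(291.2,198.4),(332,207.6)))
E
```

```text
(array([ 0.6426922 , -0.13065955,  0.16059301]), [np.float64(1.0132761359452815), np.float64(0.6986372970026732)])
```

View pics/w10y.png

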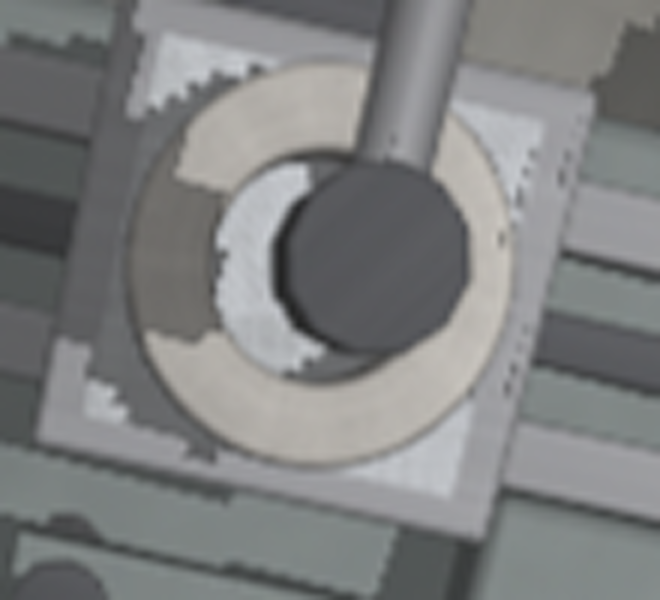

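```bash
cat >> h.py <<'E'
def wray(W,p,z):
    R,t,m,k=[W[x] for x in 'Rpmk']
    d=R@m[:3,:3]@np.linalg.inv(k)@np.array([p[0],p[1],1.]);c=R@m[:3,3]+t
    return c+d*(z-c[2])/d[2]
E
python3 - <<'E'
from h import *
W=np.load('w10.npz')
print("cam",W['R']@W['m'][:3,3]+W['p'])
r=wray(W,(353.5,99),.098);print("ring",r,loc(r))
print("diam",np.linalg.norm(wray(W,(300+130/6,99),.098)-wray(W,(300+513/6,99),.098)))
for z in(.155,.158,.161,.164):
    t=wray(W,(362.9,97.8),z);print(z,t,loc(t),loc(t)-loc(r))
E
```

```text
cam [ 0.63052944 -0.10662751  0.41270689]
ring [ 0.64257617 -0.12985524  0.098     ] [0.12463689 0.06123016]
diam 0.0451584703543797
0.155 [ 0.64262434 -0.13063735  0.155     ] [0.12461946 0.06044676] [-1.74389880e-05 -7.83402108e-04]
0.158 [ 0.64248355 -0.13035785  0.158     ] [0.12450254 0.06073706] [-0.00013436 -0.0004931 ]
0.161 [ 0.64234275 -0.13007835  0.161     ] [0.12438562 0.06102736] [-0.00025127 -0.0002028 ]
0.164 [ 0.64220195 -0.12979885  0.164     ] [0.12426871 0.06131767] [-3.68188513e-04  8.75073696e-05]
```

From above, the ring centre is at slide y 61.2 mm and the stylus axis at about 60.9 mm. They agree within 1 mm, and the arm is clear of everything, so I'm handing in.

```bash
python3 - <<'E'
from plant import readout,workorder
s=readout.state();print(s["time"],s["contact_force"]);print(workorder.job_done())
E
```

```text
13.35 [-0.54753497 -0.37992111 -1.2106452 ]
the job is handed in; nothing more can be done
None
```

The ring gauge is centred under the probe tip to within about 1 mm by my best measurement (limit 5 mm). I handed the job in at 13.4 s with the arm lifted clear. The hand-in gave no verdict.

I used the shut fingers to push first the front spoke, then the next one, counter-clockwise in front of the guard. That turned the capstan from about 0.1 rad to about 4.08 rad. I didn't push the carriage, and the pictures showed no sign that the stands or the loose things were touched, though I didn't measure their positions.

| Check after the last push | Ring (slide y) | Probe (slide y) |
|---|---|---|
| Wrist camera, nearly straight above | 61.2 mm | 60.4–61.3 mm (stylus axis), depending on the height taken for the stylus holder's top |
| Capstan angle | 61.2 mm | – |
| Scene and side views triangulated | 60.2 mm | 61.0 mm (tip) |

- **Disagreement:** comparing pixel columns in the scene and side views put the ring about 2 mm past the tip. The side view alone, assuming no offset across the rail, put it nearly 4 mm past, still inside the limit. These views show the ring only about 30 pixels wide, so I trusted the view from above.
- **Force reading:** the state showed 1.4 N at hand-in with the arm free; I put this down to sensor noise.

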